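Skewer the soap rings and hang them to dry

TASK

Take the skewer from the drying rack by its handle, thread it through both soap rings standing in the wooden stand, lift the two rings off together on it, and lay the skewer back in the two forks of the rack with both rings hanging between the forks. The soap is still soft, so do not touch it with the gripper.

Things in the scene. Friction and masses are not known exactly. Their poses are not given: they have to be found in the camera images.
- skewer: Metal skewer, dark wood handle, 100 g. Origin on the rod's axis; x to the tip. Rod 10 mm thick, x = -84 to 90 mm (tip). Collar 50 mm across at x = -90 to -84. Handle behind it, x = -170 to -90, 24 mm wide (y), 15 mm below to 11 mm above the axis: grip firmly at x = -130, across y, from above. Starts lying in the rack's forks, axis 110 mm above the table, handle overhanging one fork, free all round.
- soap_a: Cream soap ring, 70 mm outside, 18 mm thick, hole 38 mm across, 50 g. Origin: centre of the hole; x: the hole's axis. Stands on edge in a fixed light-wood stand (base 90 mm along the holes, 100 mm across, 20 high; walls up to 38 mm high), hole centre 55 mm above the table; lifts straight up. Hole clear from both ends. Gap between the two rings' centres 30 mm, holes in line. No other rings stand upright.
- soap_b: The other soap ring, alike, 70 mm outside, 18 mm thick, hole 38 mm across, 50 g. Origin: centre of the hole; x: the hole's axis. Stands on edge in the same stand, hole centre 55 mm above the table, in line with the first; each ring sits loosely in a slot 15 mm deep and lifts straight up.
- rack: Drying rack, fixed: wooden base 170 x 90 x 12 mm, two steel forks at x = -60 and +60 mm. Origin: centre of the base's underside; x from fork to fork, z up. Forks are U-shaped, open upward: 38 mm free at the mouth (prong ends 139 mm high), 14 mm at the bottom. A rod lying in both has its axis along x, 110 mm above the table. The skewer starts midway, handle to -x; either way round will do at the end.
Mind the look-alikes: they are no part of the job. What is shaped like the rack but green or red is not meant.

How it is judged:
On the way, in this order (a step that is already met when the one before it is completed fails the run):
1. the skewer passes through both rings while they stand in their stand (x of soap_a in the frame of skewer between -0.084 and 0.078 m and y of soap_a in the frame of skewer between -0.02 and 0.02 m and z of soap_a in the frame of skewer between -0.02 and 0.02 m and x of soap_b in the frame of skewer between -0.084 and 0.078 m and y of soap_b in the frame of skewer between -0.02 and 0.02 m and z of soap_b in the frame of skewer between -0.02 and 0.02 m and distance of each of soap_a, soap_b from where it was at the start of the episode below 0.025 m), for 0.1 s.
2. both rings hang on the skewer, lifted at least 40 mm (x of soap_a in the frame of skewer between -0.084 and 0.078 m and y of soap_a in the frame of skewer between -0.02 and 0.02 m and z of soap_a in the frame of skewer between -0.02 and 0.02 m and x of soap_b in the frame of skewer between -0.084 and 0.078 m and y of soap_b in the frame of skewer between -0.02 and 0.02 m and z of soap_b in the frame of skewer between -0.02 and 0.02 m and height (world z) of each of soap_a, soap_b above 0.095 m), for 0.2 s.
At the end, for the whole second after the job is handed in: The skewer lies at rest in both forks of the rack: its origin within 25 mm of midway along the rack, within 10 mm sideways, its axis 104 to 116 mm above the table and within 8 degrees of the rack's x, either way round. Both rings hang on its rod between the two forks, nearly still (below 0.1 m/s) (x of soap_a in the frame of skewer between -0.084 and 0.078 m and y of soap_a in the frame of skewer between -0.02 and 0.02 m and z of soap_a in the frame of skewer between -0.02 and 0.02 m and x of soap_b in the frame of skewer between -0.084 and 0.078 m and y of soap_b in the frame of skewer between -0.02 and 0.02 m and z of soap_b in the frame of skewer between -0.02 and 0.02 m and x of soap_a in the frame of rack between -0.06 and 0.06 m and linear speed of each of soap_a, soap_b below 0.1 m/s and x of soap_b in the frame of rack between -0.06 and 0.06 m and x of skewer in the frame of rack between -0.025 and 0.025 m and y of skewer in the frame of rack between -0.01 and 0.01 m and z of skewer in the frame of rack between 0.104 and 0.116 m and angle between the x axis of skewer and the x axis of rack, either way round below 0.14 rad and linear speed of skewer below 0.03 m/s); the robot touches nothing.
It fails at once if the gripper touches a soap ring (contact force between the fingers and soap_a above 1 N or contact force between the fingers and soap_b above 1 N).
It also fails if it takes over 58 s, if anything falls off the work surface, if the arm or the gripper's body presses on something with over 40 N, if the wrist force passes 120 N, or if a joint passes its speed limit or range.

ROBOT

A 7-joint arm with a two-finger parallel gripper is mounted at the origin on the work surface. World frame = base frame: x ahead of the robot, y to its left, z up, the work surface at z = 0. Lengths are in m, angles in rad, forces in N, time in s.
With the tool pointing down it reaches from about 0.35 to 0.9 m from the base axis. Payload 8.1 kg.
Tool frame: the origin (TCP) lies at the very end of the fingers, on their centre line; the grasp point (between the pads) lies 19 mm behind it (arm.tcp_to_grasp is the z of the grasp point in the tool frame, in m); z points along the fingers, y is the line along which they close (so a half turn about z gives the same grasp; the last joint's range is limited). The gripper opens to 92 mm and grips with 3 to 60 N. Pads are 19 mm wide; open, the fingers measure 130 mm over their backs; the gripper's body (75 mm by 190 mm) begins 47 mm behind the grasp point.
Start: joints at [1.241, 0.434, 0.025, 1.573, -0.012, 1.134, -0.075], TCP at [0.141, -0.609, 0.227] pointing down, gripper open.
Joint ranges: [-2.62, 2.62], [-0.44, 2.09], [-1.27, 1.32], [0.08, 2.57], [-1.32, 4.46], [0.12, 2], [-2.74, 2.74]. Speed limits (rad/s): [2.22, 2.22, 3.01, 3.01, 3.14, 3.14, 3.14].

INTERFACE

Orientations are given as a rotation vector (axis times angle).
In Python, from cell import readout, vision, sign_off, arm gives the robot as it stands. The module is installed in compiled form; this text tells all that it offers.
- The arm moves only by the shell command python3 -m creep 'ROWS' [FORCE]. ROWS is JSON, a list of rows, each a list of 5 numbers: the shift along the tool's x, y, z in units of 4 cm (1.0 is 4 cm), then the turn about the tool's z in units of 4 degrees (1.0 is 4 degrees), then the opening, from 0 (shut) to 1 (fully open). A call has 1 to 12 rows; each row shifts and turns the commanded pose from where the row before left it, along the tool's axes as they then stand; what a row does not reach is not made up. A row lasts 1/8 s, in which the tool goes at most 62.5 mm and 10.7 degrees, less where a joint would pass 70% of its speed; a pose out of reach is approached as far as the arm can. A call with a number of a shift or a turn outside -1 to 1 is refused whole. A call with a gripper value outside its range is refused whole. The fingers move at their own pace and stop on an object; FORCE is the grip in N (left out, the last holds). Time passes only in rows, so rows that do not move let the fingers close. It gives the time, the measured TCP pose, the force, the opening and the grip force at its end, in the units of the state.
- readout.observe(): the state, without advancing time (a new reading comes with each control period).
- vision.get_image(name): name is "scene" or "side" or "wrist"; returns a dict with "pixels" (384x512x3 uint8, blue, green, red), "z_map" (384x512 float32, m along the optical axis (not along the pixel's ray), 0 where there is no reading), "camera_matrix" (3x3 intrinsics, pixels), "k1" (the pictures are not rectified: a ray, as slopes to the right and down, at radius r is drawn at 1 + k1 r^2 times it, then the intrinsics apply), "position" and "rotation" of the camera in the world. Camera axes: x right, y up, looking along -z (the intrinsics and any distortion apply to the point x, -y, -z); pixel columns grow to the right and rows downward; lengths in m; the calibration is good to about 2 mm. A picture is of the moment at which its call begins.
- sign_off(): hands the job in; it is judged then, once.
The state is a dict: "clock": time; "joints": joint angles; "dq": joint speeds; "joint_efforts": joint torques, N m; "position": TCP position; "ee_rot": TCP orientation; "force": force on the tool from outside, world axes, zero at the start; "ft_torque": the same for the moment, N m; "width": opening from 0.0 (shut) to 1.0 (fully open); "gripper_force": force on a finger pad.
Only numpy, scipy, OpenCV 4.12 (cv2) and the standard library are available. Lean on these libraries where they do the work, as an engineer would, in place of code of your own. Each camera call takes 0.05 s, during which the arm holds its last target. There are 200 camera calls.

## Working session

There is one attempt and no reset: what is moved stays moved. The work goes in short steps, Python scripts to look and compute and a shell command to move; the robot and the scene stay as the last step left them, time stands still between calls to the robot, and variables do not carry over. Pictures are saved under pics/ and viewed, at most 10 in all, crops included, and the job is handed in when it is done.

```bash
mkdir -p pics; cat > h.py <<'E'
import numpy as np, cv2
from cell import readout, vision, sign_off, arm
from scipy.spatial.transform import Rotation as R
def grab(n):
    im=vision.get_image(n); np.savez('/tmp/%s.npz'%n,**im); return im
def load(n): return dict(np.load('/tmp/%s.npz'%n))
def cloud(im):
    K=np.array(im['camera_matrix'],float);z=im['z_map'];h,w=z.shape
    u,v=np.meshgrid(np.arange(w),np.arange(h))
    p=np.stack([u,v],-1).reshape(-1,1,2).astype(np.float64)
    s=cv2.undistortPoints(p,K,np.array([float(im['k1']),0,0,0])).reshape(h,w,2)
    c=np.stack([s[...,0]*z,-s[...,1]*z,-z],-1)
    rot=np.array(im['rotation']); 
    if rot.shape!=(3,3): rot=R.from_rotvec(rot).as_matrix()
    P=c@rot.T+np.array(im['position']); P[z==0]=np.nan
    return P
E
python3 - <<'E'
from h import *
s=readout.observe(); print(s); print(arm.tcp_to_grasp)
ims=[grab(n) for n in('scene','side')]
for i in ims: print(i['position'],i['rotation'],i['k1'])
cv2.imwrite('pics/scene.png',cv2.resize(ims[0]['pixels'],(800,600)))
cv2.imwrite('pics/side.png',cv2.resize(ims[1]['pixels'],(800,600)))
E
```

```text
{'clock': 0.0, 'joints': array([ 1.24141438,  0.43521431,  0.02494994,  1.57411416, -0.01159964,
        1.13403688, -0.07504843]), 'dq': array([ 0.00119716,  0.00190776,  0.00167398,  0.00026964, -0.00048507,
        0.00088593,  0.00044688]), 'joint_efforts': array([-6.27362642e-04, -6.67861748e+01,  9.84819755e-01, -3.14452708e+01,
       -6.04838971e-02,  4.30455117e-02,  1.94097893e-04]), 'position': array([ 0.14036126, -0.608484  ,  0.22594352]), 'ee_rot': array([-3.11983142e+00, -3.55288890e-01,  5.02506647e-04]), 'force': array([1.0714476 , 0.07586603, 0.64745386]), 'ft_torque': array([ 0.02965606, -0.03524427,  0.03630803]), 'gripper_force': 0.0, 'width': 1.0015604963861924}
-0.0188
[ 1.18671409 -0.01031037  0.69665071] [0.66225414 0.6233132  1.36546054] -0.14084381430251544
[0.14197409 0.59123054 0.88967488] [ 0.2761467  -0.84798666 -2.44649007] -0.12466127212868908
```

View pics/scene.png

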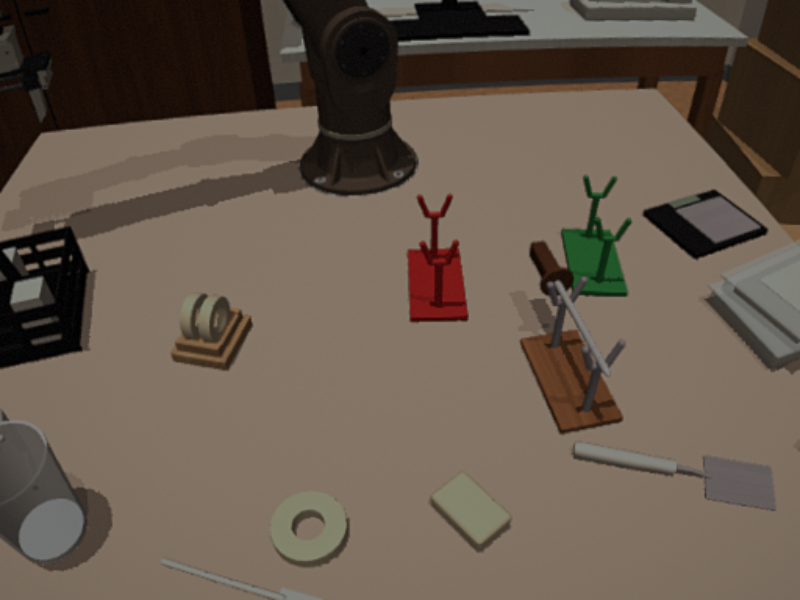

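View pics/side.png

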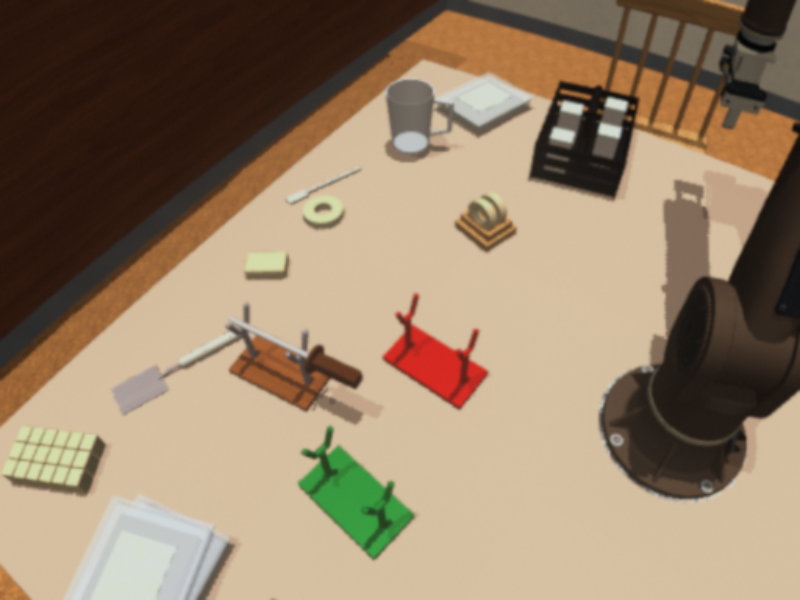

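The scene view shows the skewer's handle at (545,262), its rod running to (605,370), and the brown rack base at (570,380). The two standing rings are at (192,315) and (212,318). In the side view, the handle is at (335,367), the rack at (280,370) and the rings at (487,210).

Look-alikes in scene pixels:
- Red rack (437,270): not meant.
- Green rack (597,250): not meant.
- Flat ring (310,525): lies flat, so it isn't one of the standing rings.
- Spatula (650,465) and knife (230,580): not skewers.

My choice is the dark-handled skewer in the brown rack and the upright pair of rings.

```bash
python3 - <<'E'
from h import *
def pca(Q):
    c=np.median(Q,0); d=np.linalg.svd(Q[:,:2]-Q[:,:2].mean(0),full_matrices=False)[2][0]
    t=(Q[:,:2]-Q[:,:2].mean(0))@d
    return Q.mean(0).round(4),'med',c.round(4),'ang',np.degrees(np.arctan2(d[1],d[0])).round(2),'ext',t.min().round(4),t.max().round(4),len(Q)
boxes={'scene':dict(sk=(500,230,640,440),ring=(165,280,260,370)),'side':dict(sk=(220,295,370,415),ring=(450,185,520,255))}
for n in boxes:
    im=load(n);P=cloud(im);px=im['pixels'].astype(int)
    for k,b in boxes[n].items():
        x0,y0,x1,y1=[int(a*.64) for a in b]
        Q=P[y0:y1,x0:x1].reshape(-1,3);C=px[y0:y1,x0:x1].reshape(-1,3)
        ok=np.isfinite(Q[:,0]);Q=Q[ok];C=C[ok]
        z=Q[:,2]
        print(n,k)
        if k=='sk':
            print(' hi .08-.135',pca(Q[(z>.095)&(z<.122)]))
            red=(C[:,2]-C[:,0]>15)
            print(' handle',pca(Q[(z>.09)&(z<.14)&red]))
            print(' base',pca(Q[(z>.006)&(z<.018)]))
            B=Q[(z>.006)&(z<.018)][:,:2].astype(np.float32); print(' rect',cv2.minAreaRect(B))
        else:
            print(' ring',pca(Q[(z>.045)&(z<.1)]), z.max())
            r=Q[(z>.078)]; print(' tops',pca(r))
            B=Q[(z>.006)&(z<.045)][:,:2].astype(np.float32); print(' stand rect',cv2.minAreaRect(B), B.min(0),B.max(0))
    
s=load('scene')['pixels'];t=load('side')['pixels']
a=cv2.resize(s[145:285,310:430],(400,467));b=cv2.resize(s[175:240,100:170],(400,371));
cv2.imwrite('pics/crop1.png',np.hstack([a,np.vstack([b,np.zeros((96,400,3),np.uint8)])]))
E
```

```text
scene sk
 hi .08-.135 (array([0.5809, 0.2727, 0.1124]), 'med', array([0.5766, 0.2634, 0.1138]), 'ang', np.float64(-10.68), 'ext', np.float64(-0.1574), np.float64(0.1392), 912)
 handle (array([0.5319, 0.2573, 0.1196]), 'med', array([0.5436, 0.2535, 0.1216]), 'ang', np.float64(1.45), 'ext', np.float64(-0.0786), np.float64(0.1891), 454)
 base (array([0.56  , 0.3007, 0.0127]), 'med', array([0.599 , 0.2831, 0.0129]), 'ang', np.float64(-22.93), 'ext', np.float64(-0.2875), np.float64(0.1773), 3347)
 rect ((0.5073753595352173, 0.3163749575614929), (0.15383172035217285, 0.46400314569473267), 68.32710266113281)
scene ring
 ring (array([ 0.5081, -0.247 ,  0.0732]), 'med', array([ 0.5123, -0.2461,  0.0765]), 'ang', np.float64(-36.55), 'ext', np.float64(-0.0483), np.float64(0.0306), 687) 0.09193955942677534
 tops (array([ 0.5026, -0.2466,  0.0856]), 'med', array([ 0.5041, -0.2465,  0.0862]), 'ang', np.float64(74.64), 'ext', np.float64(-0.0278), np.float64(0.0236), 313)
 stand rect ((0.4973303973674774, -0.24813486635684967), (0.09279055893421173, 0.10037686675786972), 73.49453735351562) [ 0.46066
[... 485 characters left out ...]
, 'ext', np.float64(-0.2156), np.float64(0.0929), 1466)
 rect ((0.6685888767242432, 0.22265148162841797), (0.23378470540046692, 0.28493431210517883), 44.680511474609375)
side ring
 ring (array([ 0.4901, -0.238 ,  0.0739]), 'med', array([ 0.4856, -0.2353,  0.0773]), 'ang', np.float64(-171.2), 'ext', np.float64(-0.0472), np.float64(0.0363), 343) 0.09314248380018986
 tops (array([ 0.4934, -0.2421,  0.0853]), 'med', array([ 0.4926, -0.2432,  0.0856]), 'ang', np.float64(68.15), 'ext', np.float64(-0.0272), np.float64(0.0255), 162)
 stand rect ((0.4964585304260254, -0.2750862240791321), (0.26297229528427124, 0.1211949959397316), 78.22036743164062) [ 0.43562776 -0.40957046] [ 0.5692593  -0.14500102]
```

View pics/crop1.png

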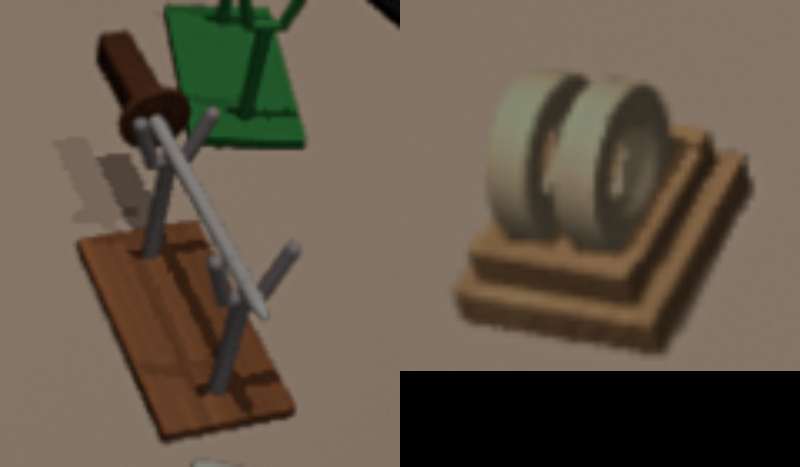

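The crop confirms the choice: the dark handle and collar lie in the brown rack's forks, and two upright rings stand in the stepped wooden stand. Next I'll refine the axes.

```bash
python3 - <<'E'
from h import *
hm=[]
for n in('scene','side'):
    im=load(n);P=cloud(im).reshape(-1,3);C=im['pixels'].reshape(-1,3).astype(int)
    ok=np.isfinite(P[:,0]);P=P[ok];C=C[ok];hm.append(P)
    x,y,z=P.T; sat=C.max(1)-C.min(1)
    hsv=cv2.cvtColor(im['pixels'],cv2.COLOR_BGR2HSV).reshape(-1,3)[ok].astype(int)
    near=(x>.4)&(x<.85)&(y>.17)&(y<.38)
    # rod: grey pixels, z ~ .105-.117
    m=near&(z>.104)&(z<.118)&(x>.54)&(hsv[:,1]<70); Q=P[m]
    l=cv2.fitLine(Q[:,:2].astype(np.float32),cv2.DIST_HUBER,0,.01,.01).ravel(); print(n,'rod',l,np.degrees(np.arctan(l[1]/l[0])),Q[:,0].min(),Q[:,0].max(),len(Q))
    d=l[:2]*np.sign(l[0]);o=l[2:]
    a=(P[:,:2]-o)@d; b=(P[:,:2]-o)@np.array([-d[1],d[0]])
    m=near&(z>.09)&(z<.14)&(abs(b)<.035)
    aa=a[m]; hd=m&(hsv[:,1]>90)&(hsv[:,2]<110)
    print(' extent x along', np.percentile(aa,[0,.5,99.5,100]), 'tip',o+d*aa.max(),'handle end',o+d*aa.min())
    col=m&(z>.122)&(z<.14)&(abs(b)<.02); print(' collar a',np.percentile(a[col],[5,50,95]),'z',z[col].max(), 'handle b',np.percentile(b[hd],[2,50,98]), o)
    base=near&(z>.009)&(z<.016)&(hsv[:,1]>105)
    r=cv2.minAreaRect(P[base][:,:2].astype(np.float32)); print(' base',r,base.sum(),np.median(hsv[base],0))
    # rings tops
    m=(abs(x-.5)<.07)&(abs(y+.247)<.07)&(z>.082); Q=P[m][:,:2]
    _,lab,cen=cv2.kmeans(Q.astype(np.float32),2,None,(3,50,1e-5),5,0); e=cen[1]-cen[0]; print(' rings',cen,np.linalg.norm(e),np.degrees(np.arctan2(e[1],e[0])))
    m=(abs(x-.5)<.08)&(abs(y+.247)<.08)&(z>.009)&(z<.045); print(' stand',cv2.minAreaRect(P[m][:,:2].astype(np.float32)))
P=np.vstack(hm);x,y,z=P.T
m=(x>.2)&(x<.9)&(y>-.75)&(y<.55)
H=np.zeros((14,26));np.maximum.at(H,(((x[m]-.2)/.05).astype(int).clip(0,13),((y[m]+.75)/.05).astype(int).clip(0,25)),z[m])
print('cols y',-.75,'..; rows x .2..');print('\n'.join(' '.join('%3d'%(v*1000) for v in r) for r in H))
E
```

```text
scene rod [0.99560046 0.0937003  0.636459   0.26293045] 5.376518 0.5457000509223571 0.7224122353475677 463
 extent x along [-0.17494486 -0.17092889  0.08062123  0.08639392] tip [0.72247282 0.27102559] handle end [0.46228381 0.24653807]
 collar a [-0.16525202 -0.09180566  0.06116271] z 0.13956840408634885 handle b [-0.01880486 -0.00186304  0.02390649] [0.636459   0.26293045]
 base ((0.5579396486282349, 0.28535330295562744), (0.13877379894256592, 0.34705987572669983), 75.37149047851562) 2351 [ 12. 160.  92.]
 rings [[ 0.50542796 -0.23247255]
 [ 0.49536481 -0.26171502]] 0.030925538 -108.98975
 stand ((0.4973303973674774, -0.24813486635684967), (0.09279055893421173, 0.10037686675786972), 73.49453735351562)
side rod [0.9962676  0.08631853 0.6437541  0.26940662] 4.9518495 0.5570380737385665 0.7202531868432228 267
 extent x along [-0.18307268 -0.18236763  0.0690469   0.07661527] tip [0.72008343 0.27601993] handle end [0.46136475 0.25360405]
 collar a [-0.17294099 -0.11281172  0.04544487] z 0.13915887211147027 handle b [-0.01380487  0.00465518  0.01936836] [0.6437541  0.26940662]
 base ((0.5
[... 1107 characters left out ...]
   5   5   4  23   6   7   5   7   6   5   5   6 140 141  16   5   6   4  33
 38  37  37   5   7   7   6   6   5   4   5   6   7   6   5   6   5   5   5  16 119  17   5   5   5   4
 39  39  41  38  36   6   8   6   4   4   5   7   6   5   6   6   7   6   6 140 141  16   6   5   6   5
 39  40  40  38  33 136 154 152   6   5   7   6   6   5   6   5   5   5   5 137 126  17   5   5   5   5
 39  38  41  37   4 154 152 154   5   5   5   4  24  24   6  13  31  28   6  23  25  24  21   6   5  38
  4  35  36  36   7 154 152 155   7  11   6   6  24  24   5  25  30  31   6   6   5  20  19   9   9  39
  7   6   1   0   0   4 152 152   5  11  11  13  27  24   6   6  30  28   5   7   5   5   5   8   6   4
```

```bash
cat > go.py <<'E'
# usage: go.py x y z yaw  -> remaining shift in tool axes (units), turn (units)
import sys; from h import *
def rep(t=None,yaw=None):
    s=readout.observe(); M=R.from_rotvec(s['ee_rot']).as_matrix(); p=s['position']
    y0=np.degrees(np.arctan2(M[1,0],M[0,0]))
    print('t',round(s['clock'],2),'p',p.round(4),'yaw',round(y0,2),'tilt',np.degrees(np.arccos(-M[2,2])).round(2),'q7',s['joints'][6].round(2),'w',round(s['width'],3),'gf',round(s['gripper_force'],1),'F',s['force'].round(1))
    if t is not None:
        u=M.T@(np.array(t)-p)/.04; print('shift units',u.round(3),'turn units',round(-(((yaw-y0)+180)%360-180)/4,2))
if __name__=='__main__':
    a=list(map(float,sys.argv[1:])); rep(a[:3],a[3]) if a else rep()
E
python3 -m creep '[[0,0,0,-1,0.6],[0,0,0,-1,0.6],[0,0,0,-1,0.6],[0,0,0,-1,0.6],[0,0,0,-1,0.6],[0,0,0,-1,0.6],[0,0,0,-1,0.6],[0,0,0,-1,0.6],[0,0,0,-1,0.6],[0,0,0,-1,0.6],[0,0,0,-1,0.6],[0,0,0,-1,0.6]]' 60
python3 go.py 0.5 -0.1 0.23 185.2
python3 go.py 0.502 0.2535 0.23 185.2
```

```text
clock: 1.6
position: [0.1404, -0.6087, 0.2263]
ee_rot: [-2.705, -1.597, -0.0]
force: [-0.0, -0.1, -0.0]
width: 0.597
gripper_force: 0.0
t 1.6 p [ 0.1404 -0.6087  0.2263] yaw 61.12 tilt 0.05 q7 0.69 w 0.597 gf 0.0 F [-0.  -0.1 -0. ]
shift units [15.479  1.729 -0.084] turn units -31.02
t 1.6 p [ 0.1404 -0.6087  0.2263] yaw 61.12 tilt 0.05 q7 0.69 w 0.597 gf 0.0 F [-0.  -0.1 -0. ]
shift units [23.241 -2.496 -0.077] turn units -31.02
```

```bash
python3 -m creep '[[1,0.14,0,0,0.6],[1,0.14,0,0,0.6],[1,0.14,0,0,0.6],[1,0.14,0,0,0.6],[1,0.14,0,0,0.6],[1,0.14,0,0,0.6],[1,0.14,0,0,0.6],[1,0.14,0,0,0.6],[1,0.14,0,0,0.6],[1,0.14,0,0,0.6],[1,0.14,0,0,0.6],[1,0.14,0,0,0.6]]' >/dev/null
python3 -m creep '[[1,-0.25,0,0,0.6],[1,-0.3,0,0,0.6],[1,-0.3,0,0,0.6],[1,-0.3,0,0,0.6],[1,-0.3,0,0,0.6],[1,-0.3,0,0,0.6],[1,-0.3,0,0,0.6],[1,-0.3,0,0,0.6],[0,0,0,-1,0.6],[0,0,0,-1,0.6],[0,0,0,-1,0.6],[0,0,0,-1,0.6]]' >/dev/null
python3 -m creep '[[0,0,0,-1,0.6],[0,0,0,-1,0.6],[0,0,0,-1,0.6],[0,0,0,-1,0.6],[0,0,0,-1,0.6],[0,0,0,-1,0.6],[0,0,0,-1,0.6],[0,0,0,-1,0.6],[0,0,0,-1,0.6],[0,0,0,-1,0.6],[0,0,0,-1,0.6],[0,0,0,-1,0.6]]' >/dev/null
python3 -m creep '[[0,0,0,-1,0.6],[0,0,0,-1,0.6],[0,0,0,-1,0.6],[0,0,0,-1,0.6],[0,0,0,-1,0.6],[0,0,0,-1,0.6],[0,0,0,-1,0.6],[0,0,0,-1,0.6],[0,0,0,-1,0.6],[0,0,0,-1,0.6],[0,0,0,-1,0.6],[0,0,0,-1,0.6]]' >/dev/null
python3 go.py 0.502 0.2535 0.20 185.2
```

```text
t 7.6 p [0.5048 0.1034 0.2264] yaw 173.12 tilt 0.04 q7 0.75 w 0.603 gf 0.0 F [-0.2 -0.1 -0.4]
shift units [0.519 3.718 0.658] turn units -3.02
```

```bash
python3 -m creep '[[0,0,0,-1,0.6],[0,0,0,-1,0.6],[0,0,0,-1,0.6],[-0.06,0.94,0,0,0.6],[-0.06,0.94,0,0,0.6],[-0.07,0.93,0,0,0.6],[-0.07,0.93,0,0,0.6],[0,0,0,0,0.6],[0,0,0,0,0.6]]' >/dev/null
python3 go.py 0.502 0.2535 0.087 185.2
python3 - <<'E'
from h import *
im=grab('wrist');cv2.imwrite('pics/w1.png',im['pixels'])
P=cloud(im).reshape(-1,3);P=P[np.isfinite(P[:,0])];x,y,z=P.T
print(im['position'])
hsv=cv2.cvtColor(im['pixels'],cv2.COLOR_BGR2HSV)
m=(z>.1)&(z<.128)&(x<.535)&(x>.44)&(abs(y-.25)<.04); Q=P[m]
print(len(Q)); 
if len(Q): print(cv2.minAreaRect(Q[:,:2].astype(np.float32)),Q.mean(0))
m=(z>.1)&(z<.118)&(x>.56)&(abs(y-.265)<.012); Q=P[m]; print(len(Q))
if len(Q):print(cv2.fitLine(Q[:,:2].astype(np.float32),cv2.DIST_HUBER,0,.01,.01).ravel(),x[m].min(),x[m].max())
E
```

```text
t 8.72 p [0.5023 0.2529 0.2263] yaw -175.01 tilt 0.07 q7 0.66 w 0.601 gf 0.0 F [ 0.4  0.2 -0.9]
shift units [0.005 0.019 3.482] turn units -0.05
[0.42673391 0.24667815 0.38494403]
2259
((0.49886196851730347, 0.2556245028972626), (0.07407405227422714, 0.02406814508140087), 4.984583377838135) [0.49609641 0.25541823 0.12085754]
608
[0.9984709  0.05527961 0.5983411  0.26540372] 0.5600647462895948 0.6440229328909919
```

View pics/w1.png

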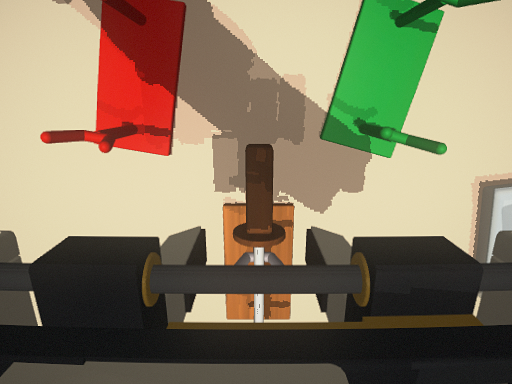

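The wrist view shows the handle at (259,190), lined up between the fingers. The green prong at (440,148) is outside the finger path. I'll descend and grip.

```bash
python3 -m creep '[[0,0.06,0.7,0,0.6],[0,0,0.7,0,0.6],[0,0,0.7,0,0.6],[0,0,0.7,0,0.6],[0,0,0.63,0,0.6],[0,0,0,0,0.6],[0,0,0,0,0.6]]' 60
python3 go.py 0.502 0.2559 0.089 185.2
python3 -m creep '[[0,0,0,0,0],[0,0,0,0,0],[0,0,0,0,0],[0,0,0,0,0],[0,0,0,0,0]]' 60
python3 go.py 0.502 0.2559 0.089 185.2
```

```text
clock: 9.65
position: [0.5028, 0.2556, 0.0904]
ee_rot: [-0.135, 3.138, 0.0]
force: [0.2, 0.5, -0.5]
width: 0.598
gripper_force: 0.0
t 9.65 p [0.5028 0.2556 0.0904] yaw -175.07 tilt 0.05 q7 0.52 w 0.598 gf 0.0 F [ 0.2  0.5 -0.5]
shift units [0.019 0.008 0.036] turn units -0.07
clock: 10.28
position: [0.5022, 0.2559, 0.0896]
ee_rot: [-0.137, 3.139, -0.0]
force: [-0.0, -0.7, 1.7]
width: 0.261
gripper_force: 60.0
t 10.28 p [0.5022 0.2559 0.0896] yaw -175.01 tilt 0.01 q7 0.52 w 0.261 gf 60.0 F [-0.  -0.7  1.7]
shift units [ 0.006 -0.     0.014] turn units -0.05
```

```bash
python3 -m creep '[[0,0,-0.4,0,0],[0,0,-0.8,0,0],[0,0,-0.9,0,0],[0,0,-0.9,0,0],[0,0,-0.8,0,0],[0,0,0,0.5,0],[0,0,0,1,0],[0,0,0,1,0],[0,0,0,1,0],[0,0,0,1,0],[0,0,0,1,0],[0,0,0,1,0]]' 60 >/dev/null
python3 -m creep '[[0,0,0,1,0],[0,0,0,1,0],[0,0,0,1,0],[0,0,0,1,0],[0,0,0,1,0],[0,0,0,1,0],[0,0,0,1,0],[0,0,0,1,0],[0,0,0,1,0],[0,0,0,1,0],[0,0,0,1,0],[0,0,0,1,0]]'  >/dev/null
python3 -m creep '[[0,0,0,1,0],[0,0,0,1,0],[0,0,0,1,0],[0,0,0,1,0],[0,0,0,1,0],[0,0,0,1,0],[0,0,0,1,0],[0,0,0,1,0],[0,0,0,1,0],[0,0,0,0.8,0],[0,0,0,0,0]]'  >/dev/null
python3 go.py 0.5745 -0.0085 0.2 71.8
python3 - <<'E'
from h import *
for n in('scene','side'):
    im=load(n);P=cloud(im).reshape(-1,3);C=im['pixels'].reshape(-1,3).astype(int)
    m=(P[:,2]>.05)&(C[:,2]>2*C[:,1])&(C[:,2]>2*C[:,0])&(C[:,2]>80)&(P[:,1]>0)&(P[:,1]<.2);Q=P[m]
    d=Q-[.5745,-.0085,0];
    f=.312*d[:,0]+.95*d[:,1]; g=.95*d[:,0]-.312*d[:,1]
    i=np.argsort(-g)[:5]; print(n,len(Q),'fwd',f[i].round(3),'side',g[i].round(3),Q[i].round(3)[:2])
E
```

```text
t 14.65 p [0.5017 0.2558 0.2411] yaw 71.8 tilt 0.06 q7 -1.09 w 0.258 gf 60.0 F [-0.8 -0.6  0.3]
shift units [-5.709  3.794  1.029] turn units -0.0
scene 97 fwd [0.047 0.051 0.049 0.047 0.053] side [-0.127 -0.127 -0.127 -0.127 -0.128] [[0.469 0.075 0.14 ]
 [0.47  0.08  0.137]]
side 207 fwd [0.052 0.053 0.057 0.057 0.051] side [-0.128 -0.129 -0.13  -0.13  -0.131] [[0.469 0.081 0.137]
 [0.468 0.082 0.134]]
```

```bash
python3 -m creep '[[-0.5,0.35,0,0,0],[-0.9,0.6,0,0,0],[-0.9,0.6,0,0,0],[-0.9,0.6,0,0,0],[-0.9,0.6,0,0,0],[-0.9,0.6,0,0,0],[-0.7,0.45,0,0,0],[0,0,0.8,0,0],[0,0,0.9,0,0],[0,0,0.8,0,0],[0,0,0,0,0],[0,0,0,0,0]]'  >/dev/null
python3 go.py 0.5745 -0.0085 0.0346 71.8
python3 - <<'E'
from h import *
for n in('scene','side'):
    im=grab(n);P=cloud(im);x,y,z=P[...,0],P[...,1],P[...,2]
    p=readout.observe()['position']; d=np.array([-.312,-.95]);
    a=(x-p[0])*d[0]+(y-p[1])*d[1]; b=-(x-p[0])*d[1]+(y-p[1])*d[0]
    ax=p[2]+.0204
    for lo,hi in((.06,.1),(.1,.14),(.14,.18),(.18,.225)):
        m=(a>lo)&(a<hi)&(abs(b)<.012)&(abs(z-ax)<.02); print(n,lo,m.sum(),'b',np.median(b[m]).round(4),'ztop-ax',np.percentile(z[m],90).round(4)-ax.round(4))
    m=(a>.05)&(a<.26)&(abs(b)<.012)&(abs(z-ax)<.02);print(a[m].max())
    if n=='scene': cv2.imwrite('pics/s2.png',cv2.resize(im['pixels'][120:270,80:400],(800,375)))
E
```

```text
t 16.15 p [ 0.5759 -0.0079  0.1426] yaw 71.82 tilt 0.06 q7 -0.63 w 0.258 gf 60.0 F [-0.6 -0.5  0.1]
shift units [-0.027 -0.031  2.7  ] turn units 0.01
scene 0.06 44 b 0.0025 ztop-ax 0.005900000000000016
scene 0.1 92 b 0.0023 ztop-ax 0.005900000000000016
scene 0.14 86 b 0.0027 ztop-ax 0.0058
scene 0.18 76 b 0.0017 ztop-ax 0.005900000000000016
0.22076499481505207
side 0.06 3 b -0.0015 ztop-ax 0.005500000000000005
side 0.1 39 b -0.0024 ztop-ax 0.0058
side 0.14 37 b -0.0027 ztop-ax 0.005299999999999999
side 0.18 34 b -0.0023 ztop-ax 0.005299999999999999
0.220215547584876
```

View pics/s2.png

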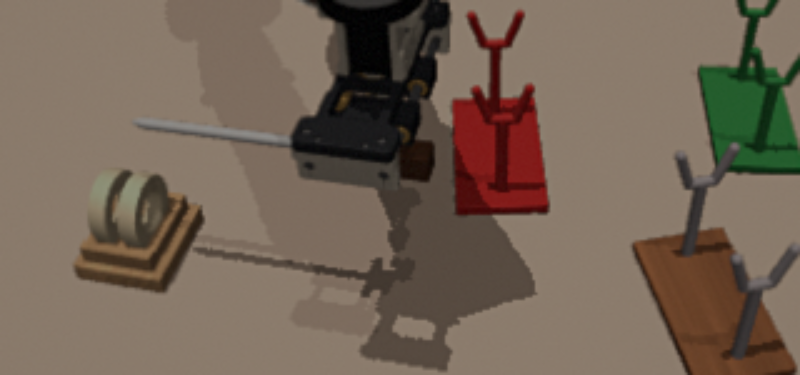

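The skewer is straight and level with its tip 220 mm from the grip, and the rings at (125,210) are undisturbed. I'll back off 8 mm, descend, then insert.

```bash
python3 -m creep '[[0.2,-0.03,0.5,0,0],[0,0,0.7,0,0],[0,0,0.7,0,0],[0,0,0.5,0,0],[0,0,0.3,0,0],[0,0,0,0,0],[0,0,0,0,0]]'  >/dev/null
python3 go.py 0.5371 -0.1225 0.0346 71.8
python3 - <<'E'
from h import *
p=readout.observe()['position']; d=np.array([-.312,-.95])
for n in('scene','side'):
    im=grab(n);P=cloud(im);x,y,z=P[...,0],P[...,1],P[...,2]
    a=(x-p[0])*d[0]+(y-p[1])*d[1]; b=-(x-p[0])*d[1]+(y-p[1])*d[0]
    m=(a>.1)&(a<.21)&(abs(b)<.012)&(abs(z-.055)<.02); print(n,'rod b',np.median(b[m]),'ztop',np.percentile(z[m],90))
    m=(a>.225)&(a<.32)&(z>.075)&(abs(b)<.03); print(' ring top: a',a[m].min(),a[m].max(),'b med',np.median(b[m]),'zmax',z[m].max())
    m=(a>.225)&(a<.32)&(z>.086)&(abs(b)<.03); print(' crest b', (b[m].min()+b[m].max())/2, b[m].mean())
E
```

```text
t 17.12 p [ 5.774e-01 -1.000e-04  3.450e-02] yaw 71.79 tilt 0.09 q7 -0.72 w 0.255 gf 60.0 F [ 0.  -0.2 -1.4]
shift units [-3.223e+00 -1.000e-03 -4.000e-03] turn units -0.0
scene rod b 0.0024962592330666153 ztop 0.06113530452484437
 ring top: a 0.23408803822591415 0.2853307864911936 b med 0.007937234284692396 zmax 0.09333415071148066
 crest b 0.0012450770566343194 0.002017157896058619
side rod b -0.0006940678948536526 ztop 0.061550885183236995
 ring top: a 0.23250517283263764 0.2820564226560313 b med -0.00519084526897122 zmax 0.09439710981975802
 crest b -0.00031067963947693095 -0.001248360743442381
```

```bash
python3 -m creep '[[-0.3,0,0,0,0],[-0.5,0,0,0,0],[-0.55,0,0,0,0],[-0.55,0,0,0,0],[-0.55,0,0,0,0],[-0.5,0,0,0,0],[-0.26,0,0,0,0],[0,0,0,0,0],[0,0,0,0,0]]'  >/dev/null
python3 go.py 0.5371 -0.1225 0.0346 71.8
python3 - <<'E'
from h import *
a=grab('scene')['pixels'][150:250,80:280];b=grab('side')['pixels'][95:195,230:430]
cv2.imwrite('pics/s3.png',np.hstack([cv2.resize(a,(400,200),interpolation=3),cv2.resize(b,(400,200),interpolation=3)]))
E
```

```text
t 18.35 p [ 0.5369 -0.1212  0.0336] yaw 71.84 tilt 0.04 q7 -0.52 w 0.257 gf 60.0 F [ 0.4  0.3 -0.4]
shift units [-0.029  0.014 -0.024] turn units 0.01
```

View pics/s3.png

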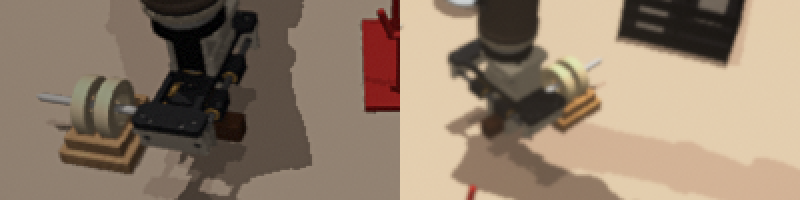

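In the left crop the rod tip comes out beyond both rings at (45,97), and both are still standing, so the skewer is through. I'll lift slowly.

```bash
python3 -m creep '[[0,0,-0.2,0,0],[0,0,-0.2,0,0],[0,0,-0.2,0,0],[0,0,-0.25,0,0],[0,0,-0.3,0,0],[0,0,-0.35,0,0],[0,0,-0.4,0,0],[0,0,-0.5,0,0],[0,0,-0.5,0,0],[0,0,-0.5,0,0],[0,0,-0.5,0,0],[0,0,-0.5,0,0]]'  >/dev/null
python3 -m creep '[[0,0,-0.4,0,0],[0,0,-0.3,0,0],[0,0,-0.2,0,0],[0,0,0,0,0],[0,0,0,0,0]]'  >/dev/null
python3 go.py 0.5022 0.2559 0.24 185
cat > chk.py <<'E'
from h import *
s=readout.observe();p=s['position'];M=R.from_rotvec(s['ee_rot']).as_matrix();d=-M[:2,0]
for n in('scene','side'):
    im=grab(n);P=cloud(im);x,y,z=P[...,0],P[...,1],P[...,2];ax=p[2]+.0204
    a=(x-p[0])*d[0]+(y-p[1])*d[1]; b=-(x-p[0])*d[1]+(y-p[1])*d[0]
    m=(a>.055)&(a<.22)&(abs(b)<.045)&(z<ax+.03)&(((z>ax+.009)|(z<ax-.027))&(z>ax-.06)|(abs(b)>.03))&(z>ax-.05); h=np.histogram(a[m],np.arange(.055,.225,.006))
    print(n,'ring hist',dict(zip((h[1][:-1]*1000-130).astype(int).tolist(),h[0].tolist())),'z',z[m].min() if m.any() else 0)
    m=(a>.185)&(a<.235)&(abs(b)<.012)&(abs(z-ax)<.02); 
    if m.any(): print(' tip a',a[m].max(),'ztop-ax',np.percentile(z[m],90)-ax,'b',np.median(b[m]))
E
python3 chk.py
python3 - <<'E'
from h import *
a=load('scene')['pixels'][80:250,60:300];b=load('side')['pixels'][65:195,230:430]
cv2.imwrite('pics/s4.png',np.hstack([cv2.resize(a,(400,283),interpolation=3),cv2.resize(b,(400,283),interpolation=3)]))
E
```

```text
t 20.57 p [ 0.5362 -0.1221  0.2449] yaw 71.79 tilt 0.06 q7 -0.37 w 0.26 gf 60.0 F [ 0.4 -0.3 -2.2]
shift units [ 8.712 -3.761  0.125] turn units -28.3
scene ring hist {-75: 0, -69: 0, -63: 0, -57: 0, -51: 0, -45: 0, -39: 0, -33: 0, -27: 93, -21: 161, -15: 98, -9: 81, -3: 0, 2: 43, 8: 148, 14: 83, 20: 60, 26: 3, 32: 0, 38: 0, 44: 0, 50: 0, 56: 0, 62: 0, 68: 0, 74: 0, 80: 0, 86: 0} z 0.21755562474947848
 tip a 0.22211447737002374 ztop-ax 0.005967112300734323 b 0.0027149780137647357
side ring hist {-75: 0, -69: 0, -63: 0, -57: 0, -51: 0, -45: 0, -39: 0, -33: 0, -27: 27, -21: 30, -15: 31, -9: 31, -3: 0, 2: 43, 8: 43, 14: 39, 20: 18, 26: 0, 32: 0, 38: 0, 44: 0, 50: 0, 56: 0, 62: 0, 68: 0, 74: 0, 80: 0, 86: 0} z 0.22126220108410521
 tip a 0.22165885285475978 ztop-ax 0.004670844951477848 b -0.002227807854891746
```

View pics/s4.png

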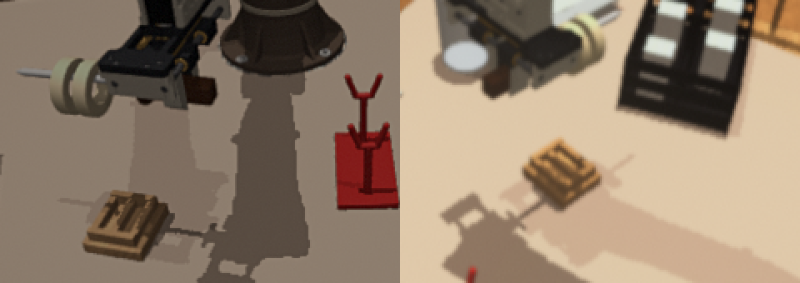

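Both rings hang on the rod at skewer x of about -18 and +13 mm, and the stand is empty. I'll carry them back gently.

```bash
python3 -m creep '[[0.15,-0.06,0,0,0],[0.3,-0.13,0,0,0],[0.45,-0.19,0,0,0],[0.6,-0.26,0,0,0],[0.7,-0.3,0,0,0],[0.7,-0.3,0,0,0],[0.7,-0.3,0,0,0],[0.7,-0.3,0,0,0],[0.7,-0.3,0,0,0],[0.7,-0.3,0,0,0],[0.7,-0.3,0,0,0],[0.7,-0.3,0,0,0]]'  >/dev/null
python3 -m creep '[[0.6,-0.26,0,0,0],[0.45,-0.19,0,0,0],[0.3,-0.13,0,0,0],[0.15,-0.06,0,0,0],[0,0,0,-0.3,0],[0,0,0,-0.6,0],[0,0,0,-0.8,0],[0,0,0,-0.9,0],[0,0,0,-0.9,0],[0,0,0,-0.9,0],[0,0,0,-0.9,0],[0,0,0,-0.9,0]]'  >/dev/null
python3 -m creep '[[0,0,0,-0.9,0],[0,0,0,-0.9,0],[0,0,0,-0.9,0],[0,0,0,-0.9,0],[0,0,0,-0.9,0],[0,0,0,-0.9,0],[0,0,0,-0.9,0],[0,0,0,-0.9,0],[0,0,0,-0.9,0],[0,0,0,-0.9,0],[0,0,0,-0.9,0],[0,0,0,-0.9,0]]'  >/dev/null
python3 go.py 0.5022 0.2559 0.24 185
python3 chk.py
```

```text
t 25.18 p [0.5046 0.2492 0.2453] yaw 139.85 tilt 0.06 q7 -0.04 w 0.259 gf 60.0 F [-0.5  0.9 -1.8]
shift units [0.155 0.089 0.133] turn units -11.29
scene ring hist {-75: 0, -69: 0, -63: 0, -57: 0, -51: 0, -45: 0, -39: 0, -33: 0, -27: 5, -21: 58, -15: 76, -9: 203, -3: 1, 2: 19, 8: 99, 14: 109, 20: 367, 26: 3, 32: 0, 38: 0, 44: 0, 50: 0, 56: 0, 62: 0, 68: 0, 74: 0, 80: 0, 86: 0} z 0.21782520554646329
 tip a 0.22118594291454055 ztop-ax 0.005554111928908589 b -5.188292526020488e-05
side ring hist {-75: 0, -69: 0, -63: 0, -57: 0, -51: 0, -45: 0, -39: 0, -33: 0, -27: 1, -21: 2, -15: 4, -9: 2, -3: 0, 2: 3, 8: 1, 14: 0, 20: 0, 26: 0, 32: 0, 38: 0, 44: 0, 50: 0, 56: 0, 62: 0, 68: 0, 74: 0, 80: 0, 86: 0} z 0.24882804857261154
```

```bash
python3 -m creep '[[0.07,0.05,0,-1,0],[0.08,0.04,0,-1,0],[0,0,0,-1,0],[0,0,0,-1,0],[0,0,0,-1,0],[0,0,0,-1,0],[0,0,0,-1,0],[0,0,0,-1,0],[0,0,0,-1,0],[0,0,0,-1,0],[0,0,0,-0.8,0],[0,0,0,-0.5,0]]'  >/dev/null
python3 go.py 0.5022 0.2559 0.19 185
```

```text
t 26.77 p [0.502  0.2563 0.2453] yaw -175.04 tilt 0.05 q7 0.64 w 0.257 gf 60.0 F [ 0.6 -0.9 -1.9]
shift units [-0.006 -0.01   1.383] turn units -0.01
```

```bash
python3 -m creep '[[0,0,0.2,0,0],[0,0,0.4,0,0],[0,0,0.5,0,0],[0,0,0.5,0,0],[0,0,0.5,0,0],[0,0,0.4,0,0],[0,0,0.3,0,0],[0,0,0.2,0,0],[0,0,0.1,0,0],[0,0,0,0,0],[0,0,0,0,0]]'  >/dev/null
python3 go.py 0.5022 0.2559 0.0896 185
python3 -m creep '[[0,0,0.15,0,0],[0,0,0.15,0,0],[0,0,0.15,0,0],[0,0,0.15,0,0],[0,0,0.1,0,0],[0,0,0,0,0],[0,0,0,0,0],[0,0,0,0,0]]'
python3 go.py 0.5022 0.2559 0.0896 185
python3 - <<'E'
from h import *
a=grab('scene')['pixels'][130:290,300:440];b=grab('side')['pixels'][170:290,120:260]
cv2.imwrite('pics/s5.png',np.hstack([cv2.resize(a,(400,457),interpolation=3),cv2.resize(b,(400,457),interpolation=3)]))
E
```

```text
t 28.15 p [0.502  0.2574 0.122 ] yaw -175.02 tilt 0.05 q7 0.52 w 0.258 gf 60.0 F [-1.   0.5 -1.5]
shift units [-0.001 -0.037  0.81 ] turn units -0.0
clock: 29.15
position: [0.5019, 0.2572, 0.0937]
ee_rot: [-0.137, 3.138, 0.0]
force: [0.6, 0.1, -1.6]
width: 0.26
gripper_force: 60.0
t 29.15 p [0.5019 0.2572 0.0937] yaw -175.01 tilt 0.02 q7 0.49 w 0.26 gf 60.0 F [ 0.6  0.1 -1.6]
shift units [-0.005 -0.034  0.103] turn units -0.0
```

View pics/s5.png

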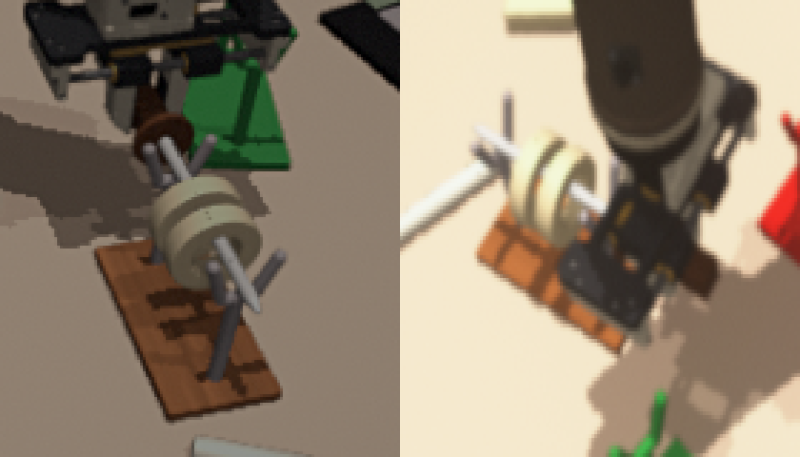

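The rod sits within both forks' mouths, at (165,150) and (235,270) in the left crop, with both rings between them. I'll lower the last 4 mm, release and retreat.

```bash
python3 -m creep '[[0,-0.03,0.05,0,0],[0,0,0.05,0,0],[0,0,0,0,0],[0,0,0,0,0]]'
python3 -m creep '[[0,0,0,0,0.3],[0,0,0,0,0.35],[0,0,0,0,0.45],[0,0,0,0,0.55],[0,0,0,0,0.6],[0,0,0,0,0.6],[0,0,-0.2,0,0.6],[0,0,-0.4,0,0.6],[0,0,-0.6,0,0.6],[0,0,-0.8,0,0.6],[0,0,-0.9,0,0.6],[0,0,-0.9,0,0.6]]'
python3 -m creep '[[0.5,0,-0.5,0,0.6],[0.9,0,0,0,0.6],[0.9,0,0,0,0.6],[0,0,0,0,0.6],[0,0,0,0,0.6],[0,0,0,0,0.6],[0,0,0,0,0.6],[0,0,0,0,0.6]]' >/dev/null
python3 - <<'E'
from h import *
o=np.array([.6315,.2673]);d=np.array([np.cos(np.radians(5)),np.sin(np.radians(5))])
for n in('scene','side'):
    im=grab(n);P=cloud(im);x,y,z=P[...,0],P[...,1],P[...,2]
    a=(x-o[0])*d[0]+(y-o[1])*d[1]; b=-(x-o[0])*d[1]+(y-o[1])*d[0]
    m=(abs(a)<.095)&(abs(b)<.012)&(z>.1)&(z<.118);l=cv2.fitLine(P[m][:,:2].astype(np.float32),cv2.DIST_HUBER,0,.01,.01).ravel();print(n,'rod',l,'tip a',a[m].max(),'ztop',np.median(z[m&(a>.03)]),np.median(z[m&(a<-.03)]))
    m=(abs(a)<.08)&(z>.06)&(z<.095)&(abs(b)<.045);print(' rings',np.histogram(a[m],np.arange(-.08,.081,.008))[0])
a=load('scene')['pixels'][130:290,300:440];b=load('side')['pixels'][170:290,120:260]
cv2.imwrite('pics/s6.png',np.hstack([cv2.resize(a,(400,457),interpolation=3),cv2.resize(b,(400,457),interpolation=3)]))
E
python3 go.py
```

```text
clock: 29.75
position: [0.502, 0.2558, 0.0896]
ee_rot: [-0.136, 3.138, -0.0]
force: [0.5, -1.9, 1.3]
width: 0.259
gripper_force: 60.0
clock: 31.25
position: [0.5017, 0.2562, 0.244]
ee_rot: [-0.137, 3.138, 0.001]
force: [0.5, 0.1, 0.3]
width: 0.599
gripper_force: 0.0
scene rod [0.9971083  0.07599421 0.6160022  0.26250497] tip a 0.08877786972911939 ztop 0.1136691634546344 0.11364943658385063
 rings [  0   0   2   1   0   0   1   4   9  43   5  26 108  56   0   0   0  18
  59   0]
side rod [0.9974735  0.07103951 0.6265847  0.26707602] tip a 0.091172190387734 ztop 0.11399348548080468 0.11405578534847127
 rings [ 0  0 23  2  0  0  2 73 29  4  5 12  9  3  0  0  0 19  3  0]
t 32.35 p [0.4103 0.248  0.2614] yaw -175.01 tilt 0.02 q7 0.62 w 0.604 gf 0.0 F [-0.1 -0.1 -0.6]
```

View pics/s6.png

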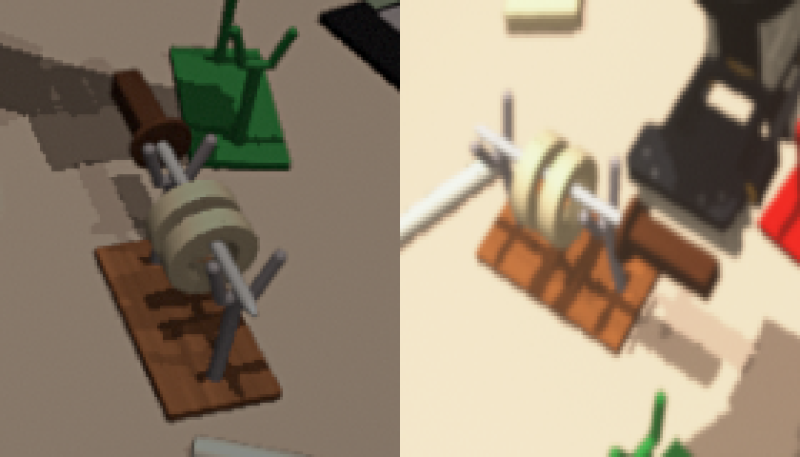

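The skewer is back in both forks and level, with both rings hanging between them and the gripper well clear. I'll let the swing settle briefly, then hand in.

```bash
python3 -m creep '[[0,0,0,0,0.6],[0,0,0,0,0.6],[0,0,0,0,0.6],[0,0,0,0,0.6],[0,0,0,0,0.6],[0,0,0,0,0.6],[0,0,0,0,0.6],[0,0,0,0,0.6],[0,0,0,0,0.6],[0,0,0,0,0.6],[0,0,0,0,0.6],[0,0,0,0,0.6]]' >/dev/null
python3 -c "
from cell import sign_off; print(sign_off())"
```

```text
the job is handed in; nothing more can be done
None
```

I handed the job in at about 34 s with the skewer lying in both forks of the brown rack, both soap rings hanging between the forks, and the gripper clear; no verdict came back.

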